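# Set the brewing teapot on the boiled kettle

### The job

The kettle has boiled: take its lid off and lay it gently, knob up, on the free part of the round black tray. Then carry the small teapot upright and set it down gently on the rim of the kettle's open mouth so that its foot covers the opening all round, with its spout pointing the same way as the kettle's spout, and leave it standing there. Leave the kettle on its trivet and do not disturb the glasses, saucers and cup.

Things in the scene. Friction and masses are not known exactly. Their poses are not given: they have to be found in the camera images.
- kettle: the large round steel kettle, body 154 mm across and 120 mm high to its rim, 1.6 kg, loose, standing centred on a round cork trivet (160 mm across, 12 mm thick). Origin: centre of its underside. z up, +x towards its spout (a straight tube rising to 127 mm from the axis, its tip 117 mm above the origin), -x towards its black side handle (reaching 130 mm from the axis, 106 mm high). The teapot is to stand on its rim; the kettle itself need not be touched
- kettle_rim (a point): centre of the kettle's mouth in the plane of its rim's flat top, 120 mm above the kettle's origin (132 mm above the table). The rim is a flat steel ring, 92 mm outside and 72 mm inside diameter, the highest part of the kettle; the teapot's foot is as wide as the ring's outside. Axes as the kettle's
- trivet: the round cork trivet under the kettle, 160 mm across, 12 mm thick, fixed to the table. Origin: centre of its underside
- lid: the kettle's loose round steel lid, 100 to 170 g, 92 mm across, 9 mm thick at its edge, lying on the rim at the start; a plug 62 mm across and 6 mm deep under it hangs loosely in the mouth, so it lifts straight out. Origin: centre of the underside of the plug (6 mm below the lid's edge plate); z up towards its knob
- lid_knob (a point): middle of the lid's black plastic knob, 36 mm above the lid's origin: a round knob 24 mm across whose full width runs from 24 to 42 mm above the origin, on a neck 18 mm across; the lid's steel top below it is at most 15 mm above the origin. Grip it from above, from any side
- teapot: the small steel brewing teapot, 0.4 to 0.72 kg, body 124 mm across at 40 mm height, flat round foot 92 mm across; its own lid is fast on it. Origin: centre of its foot. z up, +x towards its spout
- teapot_handle (a point): middle of the teapot's fixed top handle, 150 mm above the teapot's origin and on its axis: a straight black grip bar along the teapot's x, 74 mm long, 16 mm wide (y), 18 mm high, on two thin wire legs at 34 to 64 mm either side. The knob of the teapot's own lid ends 107 mm above the origin, 34 mm below the bar. Grip the bar across its width, from above
- teapot_spout (a point): tip of the teapot's spout, 93 mm from its axis along its +x and 80 mm above its foot
- tray: the round black serving tray, fixed to the table: flat floor 240 mm across, 4 mm above the table, with a flared rim 14 mm high, 260 mm outside. Origin: centre of its underside. Two tea glasses stand on its +x half; its -x half is free
- glass1: bystander: a pear-shaped tea glass, 56 mm across and 92 mm high, standing on the tray. Origin: centre of its underside
- glass2: bystander: a second such tea glass on the tray. Origin: centre of its underside
- saucers: bystander: a stack of five white saucers, 124 mm across, 43 mm high, on the table. Origin: centre of its underside
- cup: bystander: a white handled cup, 82 mm across, 68 mm high, on the table. Origin: centre of its underside
Mind the look-alikes: they are no part of the job. What is shaped like the lid but pink is not meant.

How it is judged (in metres and radians):
On the way, in this order (a step that is already met when the one before it is completed fails the run):
1. the kettle's lid lies flat on the tray, knob up, let go (z of lid in the frame of tray below 0.009 m and horizontal distance between lid and tray below 0.08 m and angle between lid's own z axis and vertical below 0.1 rad and contact force between the fingers and lid below 0.2 N), for 0.2 s.
2. the teapot stands on the rim of the kettle, upright and centred (contact force between teapot and kettle above 1 N and horizontal distance between teapot and kettle_rim below 0.01 m and z of teapot in the frame of kettle_rim below 0.005 m and angle between teapot's own z axis and vertical below 0.06 rad), for 0.2 s.
At the end, for the whole second after the job is handed in: Teapot at rest on the kettle rim, upright within 3 deg, within 10 mm of the mouth's centre, spouts within 17 deg; kettle level, within 20 mm of the trivet's centre; lid flat on the tray floor, knob up, within 80 mm of the tray's centre (horizontal distance between teapot and kettle_rim below 0.01 m and z of teapot in the frame of kettle_rim between -0.004 and 0.004 m and angle between teapot's own z axis and vertical below 0.06 rad and angle between the x axis of teapot and the x axis of kettle, either way round below 0.3 rad and x of teapot_spout in the frame of kettle above 0.05 m and linear speed of each of teapot, lid below 0.02 m/s and horizontal distance between kettle and trivet below 0.02 m and angle between kettle's own z axis and vertical below 0.05 rad and z of lid in the frame of tray below 0.009 m and horizontal distance between lid and tray below 0.08 m and angle between lid's own z axis and vertical below 0.1 rad); the robot touches nothing.
It fails at once if the teapot is tipped more than 30 degrees (angle between teapot's own z axis and vertical above 0.52 rad).
It fails at once if the teapot is dropped or banged down (let go of, it moves faster than 0.25 m/s, or it comes within 10 mm of the kettle's rim faster than that) ((contact force between the fingers and teapot below 0.1 N and linear speed of teapot above 0.25 m/s) or (horizontal distance between teapot and kettle_rim below 0.03 m and z of teapot in the frame of kettle_rim below 0.01 m and linear speed of teapot above 0.25 m/s)).
It fails at once if the lid is dropped or banged down (let go of, it moves faster than 0.3 m/s, or it comes within 10 mm of the tray's floor faster than that) ((contact force between the fingers and lid below 0.1 N and linear speed of lid above 0.3 m/s) or (horizontal distance between lid and tray below 0.13 m and z of lid in the frame of tray below 0.014 m and linear speed of lid above 0.3 m/s)).
It fails at once if the kettle is pushed more than 25 mm or tipped (distance of kettle from where it was at the start of the episode above 0.025 m or angle between kettle's own z axis and vertical above 0.15 rad).
It fails at once if a tea glass, the saucers or the cup is moved more than 30 mm or tipped (distance of any of glass1, glass2, saucers, cup from where it was at the start of the episode above 0.03 m or angle between any of glass1, glass2, cup's own z axis and vertical above 0.35 rad).
It also fails if it takes over 64 s, if anything falls off the work surface, if the arm or the gripper's body presses on something with over 40 N, if the wrist force passes 120 N, or if a joint passes its speed limit or range.

### The arm

A 6-joint arm with a two-finger parallel gripper is mounted at the origin on the work surface. World frame = base frame: x ahead of the robot, y to its left, z up, the work surface at z = 0. Lengths are in mm, angles in rad, forces in N, time in s.
With the tool pointing down it reaches from about 400 to 925 mm from the base axis. Payload 12.5 kg.
Tool frame: the origin (TCP) lies between the finger pads; the fingertips stand 14 mm ahead of it and the grasp point (between the pads) lies 5 mm behind it; x points along the fingers, y is the direction in which the jaws open and shut, and the axes are right-handed (so a half turn about x gives the same grasp; the last joint's range is limited). The gripper opens to 95 mm and grips with 3 to 60 N. Pads are 20 mm wide; open, the fingers measure 119 mm over their backs; the gripper's body (75 mm by 180 mm) begins 59 mm behind the grasp point.
Start: joints at [-1.364, 0.491, 1.559, -0, 1.092, -0.106], TCP at [192.351, -594.685, 191.961] pointing down, gripper open.
Joint ranges: [-3.1, 3.1], [-0.84, 2.19], [0.05, 2.79], [-1.13, 4.28], [0.06, 2.93], [-2.69, 2.69]. Speed limits (rad/s): [2.22, 2.22, 2.79, 3.14, 3.14, 3.14].

### API

Orientations are given as [roll, pitch, yaw] about the fixed x, y, z axes, in that order (R = Rz(yaw) Ry(pitch) Rx(roll)).
In Python, from cell import env, cams gives the robot as it stands.
- The arm moves only by the tool carry_out, never from a script. Its arguments are lists of equal length, an entry for each row: "grip": the closure, from -1 (fully open) to 1 (shut); "linear": the shift along the tool's x, y, z scaled (see below), a list of three; "turn": the turn about the tool's x scaled (see below). In form: {"grip": [grip, ...], "linear": [[tx, ty, tz], ...], "turn": [turn, ...]}. A call has 1 to 5 rows; each row shifts and turns the commanded pose from where the row before left it, along the tool's axes as they then stand; what a row does not reach is not made up. The controller multiplies each number of a shift by 0.5 m and each number of a turn by 180 degrees. A row lasts 1/10 s, in which the tool goes at most 50 mm and 8.59 degrees, less where a joint would pass 70% of its speed; a pose out of reach is approached as far as the arm can. A call with a number of a shift or a turn outside -1 to 1 is refused whole. A call with a gripper value outside its range is refused whole. The fingers move at their own pace and stop on an object; the grip force is fixed at half the most. Time passes only in rows, so rows that do not move let the fingers close. It gives the time, the measured TCP pose, the force and the opening at its end, in the units of the state.
- env.state(): the state, without advancing time (a new reading comes with each control period).
- cams.read_camera(name): name is "scene" or "side" or "wrist"; returns the picture (420x560x3 uint8, blue, green, red); there is no depth.
- cams.camera_info(name): a dict with "fx", "fy", "cx", "cy" (pixels), "view" (4x4, takes a point from world to camera coordinates). Camera axes: x right, y down, z forward; pixel columns grow to the right and rows downward; lengths in mm; the calibration is good to about 2 mm. The wrist camera is an equidistant fisheye: a pixel r from the principal point sees the ray r / f radians off the axis. A picture is of the moment at which its call begins: read the wrist's pose just before it. camera_info takes no time and is no camera call; for the wrist camera it gives the pose at the moment of the call.
- env.job_done(): hands the job in, once; it reports no verdict.
The state is a dict: "t": time; "joints": joint angles; "qvel": joint speeds; "tau": joint torques, N m; "eef_pos": TCP position; "tcp_rot": TCP orientation; "ft_force": force on the tool from outside, world axes, zero at the start; "moment": the same for the moment, N m; "opening": opening from 0.0 (shut) to 1.0 (fully open).
Only numpy, scipy, OpenCV 4.12 (cv2) and the standard library are available. Lean on these libraries where they do the work, as an engineer would, in place of code of your own. Each camera call takes 0.05 s, during which the arm holds its last target. There are 200 camera calls.

## Working session

There is one attempt and no reset: what is moved stays moved. The work goes in short steps, Python scripts to look and compute and a tool call to move; the robot and the scene stay as the last step left them, time stands still between calls to the robot, and variables do not carry over. Pictures are saved under pics/ and viewed, about 8 in all and at most 12, crops included, and the job is handed in when it is done.

Besides the shell and the picture viewer there is one more tool, called after "Emit:" as a command line: name --pt "numbers of a row" for each row, then --argument value for the rest. carry_out: Moves the arm, as the interface text tells. Shifts and turns lie within -1 to 1; 1 stands for 0.5 m of shift or 180 degrees of turn. Its arguments: {"type":"object","properties":{"grip":{"type":"array"},"linear":{"type":"array"},"turn":{"type":"array"}},"required":["grip","linear","turn"]}

```bash
mkdir -p pics; ls; python3 - <<'E'
from cell import env,cams
import cv2,numpy as np
print(env.state())
for n in ["scene","side","wrist"]:
    i=cams.camera_info(n);print(n,i)
    cv2.imwrite(f"pics/{n}0.png",cams.read_camera(n))
E
```

```text
pics
{'t': 0.0, 'joints': array([-1.36360144e+00,  4.91557716e-01,  1.55944702e+00, -9.70246103e-06,
        1.09168336e+00, -1.05604142e-01]), 'qvel': array([-0.00208095,  0.00040059, -0.00023976,  0.0020928 ,  0.00030039,
       -0.00087892]), 'tau': array([ 1.56272476e-03, -6.12639999e+01, -2.58175635e+01,  6.93259388e-02,
        4.82237292e-02, -1.17465443e-04]), 'eef_pos': array([ 192.2891518 , -594.40789682,  191.36374192]), 'tcp_rot': array([-1.66854526,  1.56970085,  1.7858509 ]), 'ft_force': array([-1.47282081, -0.61780649, -0.68321082]), 'moment': array([-0.00330367,  0.00781268,  0.04874093]), 'opening': 1.000698863418985}
scene {'fx': 481.87208415592323, 'fy': 481.87208415592323, 'cx': 274.31680107980384, 'cy': 213.0569433530509, 'view': array([[-1.50922335e-01,  9.88490807e-01,  1.04102752e-02,
         3.18390037e+01],
       [ 8.53379505e-01,  1.35594586e-01, -5.03346331e-01,
        -3.63787824e+02],
       [-4.98964798e-01, -6.70822884e-02, -8.64022046e-01,
         1.53746272e+03],
       [ 0.00000000e+00,  0.00000000e+00,  0.00000000e+00,
         1.00000000e+00]]
[... 223 characters left out ...]
72e-01,  4.74347266e-01, -7.79690158e-01,
         2.53128061e+02],
       [ 4.87645419e-01, -6.08624386e-01, -6.25921962e-01,
         1.23888883e+03],
       [ 0.00000000e+00,  0.00000000e+00,  0.00000000e+00,
         1.00000000e+00]])}
wrist {'fx': 325.19226210127806, 'fy': 325.19226210127806, 'cx': 273.91818745773355, 'cy': 214.11994771615161, 'view': array([[ 3.07854242e-01, -9.51431065e-01, -2.16662278e-03,
        -6.23601251e+02],
       [-9.13368443e-01, -2.96174484e-01,  2.79354188e-01,
        -3.21641605e+01],
       [-2.66427951e-01, -8.40214469e-02, -9.60185682e-01,
         3.91675152e+02],
       [ 0.00000000e+00,  0.00000000e+00,  0.00000000e+00,
         1.00000000e+00]])}
```

View pics/scene0.png

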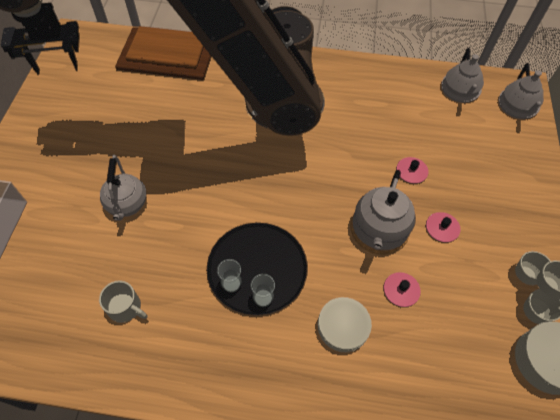

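View pics/side0.png

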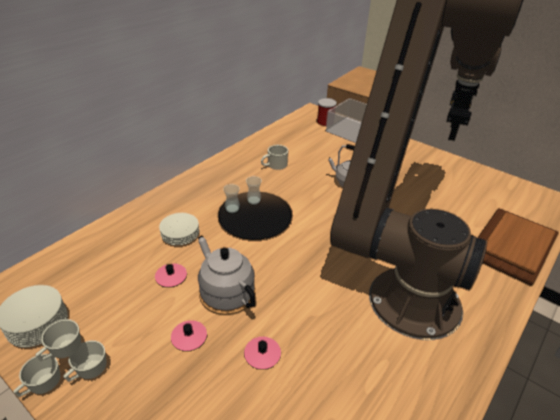

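Scene view: kettle at (385,215) with its lid knob at (392,198) and spout down-image at (378,243). The tray is at (257,268) with glasses at (230,275) and (262,290).

- **Teapot candidates:** (123,195), (465,78) and (523,95).
- **Lid look-alikes:** pink lids at (412,170), (443,227) and (402,290), which are not meant. The steel lid is the one on the kettle.

Next I'll measure these and take a close crop.

```bash
cat > h.py <<'E'
from cell import env,cams
import cv2,numpy as np
def ray(i,u,v,fish=False):
    R,t=i["view"][:3,:3],i["view"][:3,3]
    x,y=(u-i["cx"])/i["fx"],(v-i["cy"])/i["fy"]
    r=np.hypot(x,y)
    d=np.array([x,y,1.]) if not fish else np.array([x/r*np.sin(r),y/r*np.sin(r),np.cos(r)]) if r>1e-9 else np.array([0,0,1.])
    return -R.T@t, R.T@d/np.linalg.norm(d)
def plane(i,u,v,z,fish=False):
    o,d=ray(i,u,v,fish); return (o+d*(z-o[2])/d[2]).round(1)
def tri(rs):
    A=np.zeros((3,3));b=np.zeros(3)
    for o,d in rs:
        P=np.eye(3)-np.outer(d,d);A+=P;b+=P@o
    p=np.linalg.solve(A,b)
    return p.round(1),[round(float(np.linalg.norm((np.eye(3)-np.outer(d,d))@(p-o))),1) for o,d in rs]
def proj(i,p,fish=False):
    c=i["view"][:3,:3]@np.array(p,float)+i["view"][:3,3]
    if fish:
        r=np.hypot(c[0],c[1]);th=np.arctan2(r,c[2]);return np.array([i["cx"]+i["fx"]*th*c[0]/r,i["cy"]+i["fx"]*th*c[1]/r]).round(1)
    return np.array([i["cx"]+i["fx"]*c[0]/c[2],i["cy"]+i["fy"]*c[1]/c[2]]).round(1)
E
python3 - <<'E'
from h import *
s=cams.camera_info("scene");d=cams.camera_info("side")
print("knob",plane(s,392,198,160),plane(d,225,254,160),tri([ray(s,392,198),ray(d,225,254)]))
for n,u,v,z in [("tray",257,268,10),("tp1 body",123,196,40),("tp2",465,80,40),("tp3",523,97,40)]: print(n,plane(s,u,v,z))
a=cv2.imread("pics/scene0.png");b=cv2.imread("pics/side0.png")
c=lambda im,x,y,w,h:cv2.resize(im[y:y+h,x:x+w],(400,300),interpolation=cv2.INTER_CUBIC)
cv2.imwrite("pics/c1.png",np.vstack([np.hstack([c(a,75,140,100,75),c(a,440,45,120,90)]),np.hstack([c(a,330,155,120,90),c(b,170,220,120,90)])]))
E
```

```text
knob [427.3 319.1 160. ] [415.8 322.6 160. ] (array([421.7, 319.2, 153. ]), [1.6, 1.6])
tray [594.5  13.7  10. ]
tp1 body [ 455.7 -376.3   40. ]
tp2 [-135.1  560.3   40. ]
tp3 [-89.9 735.9  40. ]
```

View pics/c1.png

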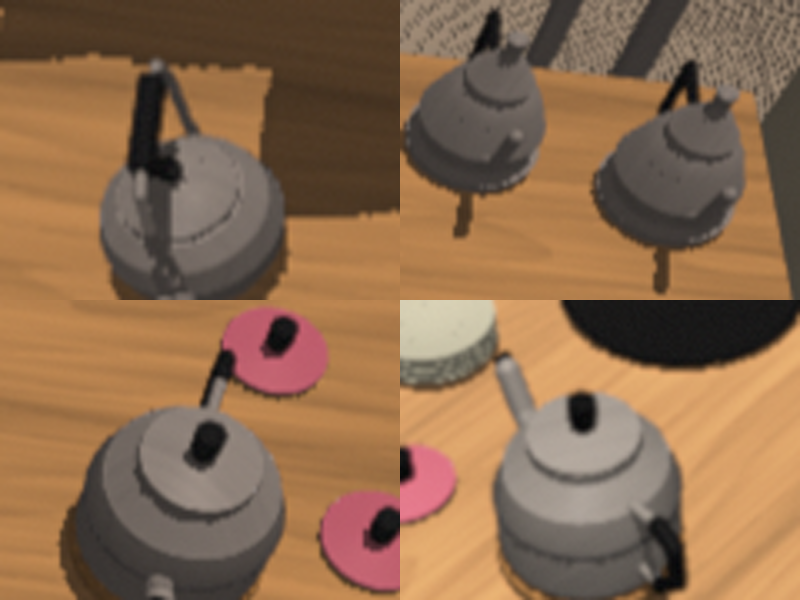

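Crops: only the left teapot (123,195) has the top bar over a lid knob. The pair at (465,78) and (523,95) are a different shape and out of reach. The steel lid sits on the kettle. I'll take teapot (123,195) and move over it for a wrist look.

```bash
cat >> h.py <<'E'
from scipy.spatial.transform import Rotation as Ro
def Rt(): return Ro.from_euler('xyz',env.state()["tcp_rot"]).as_matrix()
def togo(p):
    """shift to p in tool axes, in interface units (1 = 500 mm)"""
    return (Rt().T@(np.array(p,float)-env.state()["eef_pos"])/500).round(4)
E
python3 - <<'E'
from h import *
s=cams.camera_info("scene");d=cams.camera_info("side")
print(Rt().round(3)); print(togo([456,-376,350]))
a=cv2.imread("pics/scene0.png")
# lid disc edges, tray outline
g=cv2.cvtColor(a,cv2.COLOR_BGR2GRAY)
m=((a.max(2)<45)).astype(np.uint8)
for c in cv2.findContours(m,0,1)[0]:
    if cv2.contourArea(c)>40: print(cv2.boundingRect(c),cv2.fitEllipse(cv2.convexHull(c)) if len(c)>5 else "")
for u,v in [(230,289),(262,303)]: print("glass base",plane(s,u,v,4))
print("kettle spout",plane(s,378,243,129),"handle",plane(s,396,176,110))
E
```

```text
[[-0.     0.308 -0.951]
 [ 0.001 -0.951 -0.308]
 [-1.    -0.001 -0.   ]]
[-0.3167 -0.2538 -0.6363]
(0, 398, 37, 13) ((19.394168853759766, 403.3053283691406), (8.47708797454834, 40.6097297668457), 103.97125244140625)
(399, 281, 10, 10) ((403.6559753417969, 285.5062561035156), (8.128562927246094, 10.425625801086426), 40.867408752441406)
(207, 223, 100, 92) ((256.5211181640625, 268.7328186035156), (91.24143981933594, 99.26239776611328), 84.67847442626953)
(441, 218, 10, 10) ((445.27386474609375, 222.49954223632812), (7.238885879516602, 10.732538223266602), 40.62788391113281)
(387, 192, 10, 12) ((391.55706787109375, 197.50912475585938), (8.09733772277832, 12.564885139465332), 26.07033920288086)
(410, 161, 8, 10) ((413.71826171875, 165.29371643066406), (6.573597431182861, 9.977314949035645), 25.078115463256836)
(107, 159, 13, 27) ((112.92677307128906, 171.94009399414062), (18.044095993041992, 27.030481338500977), 166.7418670654297)
(117, 68, 87, 12) ((164.17483520507812, 73.69182586669922), (2.874483346939087, 101.4554672241211), 96.510986328125)
(518, 64, 11, 15) ((522.57080078125, 76.6587905883789), (7.9731221199035645, 26.643924713134766), 21.49782943725586)
(287, 39, 28, 47) ((306.90777587890625, 60.902259826660156), (43.05467987060547, 46.7342643737793), 139.1356201171875)
(263, 7, 35, 35) ((285.59735107421875, 23.02170753479004), (32.474815368652344, 49.28102493286133), 120.93921661376953)
(168, 0, 152, 135) ((242.13845825195312, 56.31655502319336), (77.11019134521484, 203.448486328125), 138.10491943359375)
(0, 0, 79, 74) ((38.07306671142578, 35.616905212402344), (68.57099914550781, 99.50273895263672), 124.7219009399414)
glass base [658.8 -44.1   4. ]
glass base [682.5  41.2   4. ]
kettle spout [538.1 296.2 129. ] handle [324.2 337.5 110. ]
```

Emit:
carry_out --grip '[-1,-1,-1,-1,-1]' --pt "-0.1 0 0" --pt "-0.1 0 0" --pt "-0.1 0 0" --pt "0 -0.036 -0.09" --pt "0 -0.036 -0.09" --turn '[0,0,0,0,0]'

```text
t: 0.65
eef_pos: [267.1, -532.5, 343.0]
tcp_rot: [1.65, 1.569, -1.181]
ft_force: [1.6, -0.8, -0.3]
opening: 1.0
```

Emit:
carry_out --grip '[-1,-1,-1,-1,-1]' --pt "0 -0.036 -0.09" --pt "0 -0.036 -0.09" --pt "0 -0.036 -0.09" --pt "0 -0.036 -0.09" --pt "0 0 0" --turn '[0,0,0,0,0]'

```text
t: 1.15
eef_pos: [419.4, -405.3, 341.9]
tcp_rot: [-2.529, 1.57, 0.93]
ft_force: [-0.5, -0.8, 0.0]
opening: 0.998
```

```bash
python3 - <<'E'
from h import *
import pickle
i=cams.camera_info("wrist");w=cams.read_camera("wrist");pickle.dump((i,w),open("w1.pkl","wb"))
s=env.state();print(s["eef_pos"],s["tcp_rot"],s["t"],s["ft_force"])
print("cam",ray(i,i["cx"],i["cy"]))
cv2.imwrite("pics/w1.png",w)
E
```

```text
[ 417.73126369 -406.96318094  341.80935816] [-1.49270515  1.57052228  1.96567566] 1.2 [-1.03241513 -0.25193058  0.20899157]
cam (array([ 493.76786205, -380.36116928,  534.22584181]), array([-0.26519251, -0.08549966, -0.96039718]))
```

View pics/w1.png

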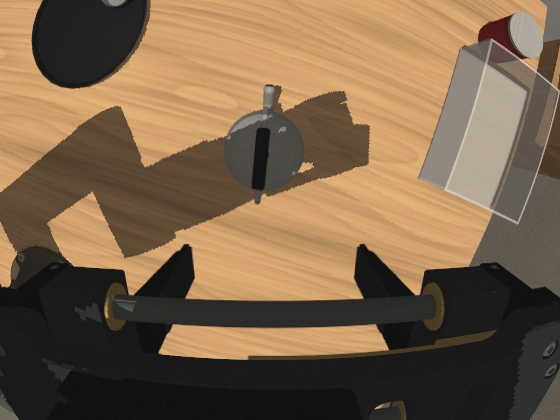

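Wrist view: teapot bar runs from (264,130) to (259,186), spout tip at (268,88). A second object to its right is a clear box, not relevant.

```bash
python3 - <<'E'
from h import *
import pickle
i,w=pickle.load(open("w1.pkl","rb"))
m=np.zeros(w.shape[:2],np.uint8);m[120:200,245:285]=(w[120:200,245:285].max(2)<38)
c=max(cv2.findContours(m,0,1)[0],key=cv2.contourArea);r=cv2.minAreaRect(c);print(r)
P=cv2.boxPoints(r);P=sorted(P.tolist(),key=lambda q:q[1])
e1=(np.array(P[0])+P[1])/2;e2=(np.array(P[2])+P[3])/2
A=plane(i,*e1,159,True);B=plane(i,*e2,157,True);print("bar ends",A,B,"len",np.linalg.norm(A-B),"mid",(A+B)/2,"yaw",np.degrees(np.arctan2(*(A-B)[1::-1])))
o=ray(i,*r[0],True);print("width",[plane(i,*q,159,True) for q in P])
s=cams.camera_info("scene")
print("tri bar",tri([o,ray(s,112.9,172)]))
S=plane(i,268,90,80,True);print("spout",S)
# body silhouette
b=w[90:200,210:320].astype(int);mm=((abs(b[:,:,0]-b[:,:,2])<22)&(b.max(2)>45)|(b.max(2)<38)).astype(np.uint8)
mm=cv2.morphologyEx(mm,cv2.MORPH_OPEN,np.ones((13,13)));cc=max(cv2.findContours(mm,0,1)[0],key=cv2.contourArea)
(x,y),rr=cv2.minEnclosingCircle(cc);print("body",x+210,y+90,rr,plane(i,x+210,y+90,45,True))
m2=(B+A)/2;print("spout yaw",np.degrees(np.arctan2(S[1]-m2[1],S[0]-m2[0])),np.hypot(*(S-m2)[:2]))
print(togo([560,20,341]))
E
```

```text
((260.3360595703125, 158.30328369140625), (13.037147521972656, 61.38323211669922), 5.194429397583008)
bar ends [ 483.8 -370.   159. ] [ 413.1 -385.8  157. ] len 72.47158063682618 mid [ 448.45 -377.9   158.  ] yaw 12.597435649996088
width [array([ 482.2, -362.7,  159. ]), array([ 485.4, -377.2,  159. ]), array([ 411.9, -378.3,  159. ]), array([ 415.3, -393.3,  159. ])]
tri bar (array([ 447.1, -378. ,  140.2]), [0.4, 0.4])
spout [ 534.  -357.8   80. ]
body 263.4579429626465 150.1168212890625 40.17749786376953 [ 448.8 -377.7   45. ]
spout yaw 13.221853755393731 87.87953402243318
[ 0.0018 -0.7228 -0.5364]
```

Emit:
carry_out --grip '[-1,-1,-1,-1,-1]' --pt "0 -0.072 -0.054" --pt "0 -0.072 -0.054" --pt "0 -0.072 -0.054" --pt "0 -0.072 -0.054" --pt "0 -0.072 -0.054" --turn '[0,0,0,0,0]'

```text
t: 1.7
eef_pos: [488.8, -195.5, 341.9]
tcp_rot: [0.556, 1.57, -2.275]
ft_force: [-0.3, -0.2, 0.0]
opening: 0.999
```

Emit:
carry_out --grip '[-1,-1,-1,-1,-1]' --pt "0 -0.072 -0.054" --pt "0 -0.072 -0.054" --pt "0 -0.072 -0.054" --pt "0 -0.072 -0.054" --pt "0 -0.072 -0.054" --turn '[0,0,0,0,0]'

```text
t: 2.2
eef_pos: [562.4, 17.3, 341.9]
tcp_rot: [0.905, 1.57, -1.925]
ft_force: [0.5, 0.4, -0.2]
opening: 1.001
```

Emit:
carry_out --grip '[-1,-1,-1,-1,-1]' --pt "0 -0.088 0.022" --pt "0 -0.088 0.022" --pt "0 -0.088 0.022" --pt "0 -0.088 0.022" --pt "0 -0.088 0.022" --turn '[0,0,0,0,0]'

```text
t: 2.7
eef_pos: [441.3, 209.4, 341.9]
tcp_rot: [1.436, 1.57, -1.394]
ft_force: [1.6, 0.1, 0.1]
opening: 1.001
```

Emit:
carry_out --grip '[-1,-1,-1]' --pt "0 -0.088 0.022" --pt "0 -0.088 0.022" --pt "0 0 0" --turn '[0,0,0]'

```text
t: 3.0
eef_pos: [392.1, 288.5, 342.0]
tcp_rot: [-1.385, 1.57, 2.072]
ft_force: [0.9, -1.0, 0.6]
opening: 1.002
```

```bash
python3 - <<'E'
from h import *
import pickle
i=cams.camera_info("wrist");w=cams.read_camera("wrist");pickle.dump((i,w),open("w2.pkl","wb"))
s=env.state();print(s["eef_pos"],Rt().round(3),s["t"],s["joints"].round(2))
cv2.imwrite("pics/w2.png",w)
E
```

```text
[393.34603582 286.92143133 341.88538812] [[ 0.     0.31  -0.951]
 [-0.    -0.951 -0.31 ]
 [-1.     0.     0.   ]] 3.05 [ 0.49  0.16  1.65 -0.    1.33  1.75]
```

View pics/w2.png

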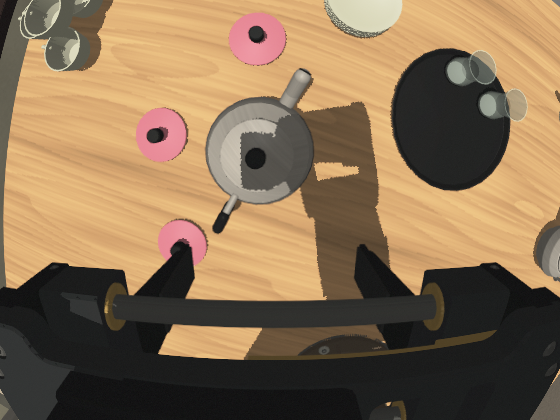

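Wrist view: the kettle's lid knob is at (256,158), spout tip near (303,73), handle end near (219,230). The pink lids are clear of it, and the tray is at the right.

```bash
python3 - <<'E'
from h import *
import pickle
i,w=pickle.load(open("w2.pkl","rb"));s=cams.camera_info("scene");d=cams.camera_info("side")
m=np.zeros(w.shape[:2],np.uint8);m[140:175,240:275]=(w[140:175,240:275].max(2)<32)
c=max(cv2.findContours(m,0,1)[0],key=cv2.contourArea);(x,y),r=cv2.minEnclosingCircle(c);print("knob px",x,y,r,plane(i,x,y,168,True),"diam",np.linalg.norm(plane(i,x-r,y,168,True)-plane(i,x+r,y,168,True)))
print("tri",tri([ray(i,x,y,True),ray(s,391.6,197.5),ray(d,225,254)]),tri([ray(i,x,y,True),ray(s,391.6,197.5)]))
# kettle body circle
hsv=cv2.cvtColor(w,cv2.COLOR_BGR2HSV);mm=(hsv[:,:,1]<60).astype(np.uint8);k=np.zeros_like(mm);k[80:215,195:325]=mm[80:215,195:325]
k=cv2.morphologyEx(k,cv2.MORPH_CLOSE,np.ones((9,9)));k=cv2.morphologyEx(k,cv2.MORPH_OPEN,cv2.getStructuringElement(2,(41,41)));cc=max(cv2.findContours(k,0,1)[0],key=cv2.contourArea)
(bx,by),br=cv2.minEnclosingCircle(cc);print("body",bx,by,br,[plane(i,bx,by,z,True) for z in (70,90)],cv2.boundingRect(cc))
S=plane(i,302,75,129,True);H=plane(i,220,227,105,True);print("spout",S,"handle",H,"yaw",np.degrees(np.arctan2(*(S-H)[1::-1])),np.hypot(*(S-H)[:2]),"mid",S+(H-S)*127/257)
# tray
t=np.zeros_like(mm);t[40:195,380:520]=(w[40:195,380:520].max(2)<40);tc=max(cv2.findContours(t,0,1)[0],key=cv2.contourArea)
pts=np.array([plane(i,*p[0],14,True)[:2] for p in cv2.convexHull(tc)],np.float32);print("tray w",cv2.minEnclosingCircle(pts))
a=cv2.imread("pics/scene0.png");t=(a.max(2)<45).astype(np.uint8);t[:220]=0;t[320:]=0;t[:,:200]=0;t[:,310:]=0
tc=max(cv2.findContours(t,0,1)[0],key=cv2.contourArea);pts=np.array([plane(s,*p[0],14)[:2] for p in cv2.convexHull(tc)],np.float32);print("tray s",cv2.minEnclosingCircle(pts))
E
```

```text
knob px 255.5806427001953 158.25807189941406 10.379236221313477 [421.2 320.8 168. ] diam 23.402991261802413
tri (array([420.3, 319.8, 153.7]), [1.6, 1.3, 1.3]) (array([418.6, 320.8, 148.6]), [0.5, 0.5])
body 260.3974914550781 149.94126892089844 55.31974792480469 [array([422.5, 319.9,  70. ]), array([424.4, 319.6,  90. ])] (206, 97, 107, 107)
spout [533.6 299.7 129. ] handle [306.2 341.2 105. ] yaw -10.342535220942082 231.1558132515815 mid [421.22723735 320.2077821  117.14007782]
tray w ((587.6182250976562, 15.769364356994629), 128.052001953125)
tray s ((591.9044189453125, 12.259509086608887), 127.01805877685547)
```

Emit:
carry_out --grip '[-1,-1,-1,-1,-1]' --pt "0 -0.023 -0.037" --pt "0 -0.023 -0.037" --pt "0.09 0 0" --pt "0.09 0 0" --pt "0.07 0 0" --turn '[0,0,0,0,0]'

```text
t: 3.55
eef_pos: [422.9, 317.4, 214.5]
tcp_rot: [0.499, 1.569, -2.332]
ft_force: [-0.0, 0.3, -0.4]
opening: 0.997
```

Emit:
carry_out --grip '[-1,-1,-1]' --pt "0.03 0 0" --pt "0 0 0" --pt "0 0 0" --turn '[0,0,0]'

```text
t: 3.85
eef_pos: [423.3, 318.5, 202.4]
tcp_rot: [2.599, 1.57, -0.231]
ft_force: [0.3, -0.4, 0.3]
opening: 0.998
```

```bash
python3 - <<'E'
from h import *
import pickle
i=cams.camera_info("wrist");w=cams.read_camera("wrist")
s=env.state();print(s["eef_pos"],s["t"],s["ft_force"],togo([421.3,320.5,160]))
sc=cams.read_camera("side");p=proj(cams.camera_info("side"),[421,320,150]).astype(int);a=sc[p[1]-60:p[1]+60,p[0]-80:p[0]+80]
cv2.imwrite("pics/w3.png",np.hstack([w[100:400,80:480],cv2.resize(a,(400,300))]))
E
```

```text
[423.35265979 318.87836589 202.9206063 ] 3.9 [ 1.25570736 -0.81376107  0.11629104] [ 0.0858 -0.0043  0.003 ]
```

View pics/w3.png

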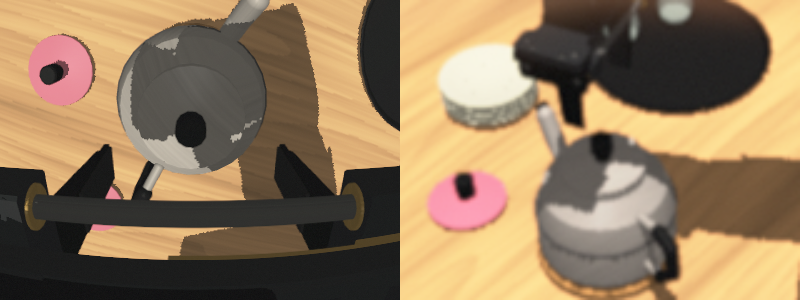

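View: jaws straddle the knob at full-image (270,230), with clear space on both sides. I'll check its position again from here.

```bash
python3 - <<'E'
from h import *
i=cams.camera_info("wrist");w=cams.read_camera("wrist")
m=np.zeros(w.shape[:2],np.uint8);m[205:255,245:295]=(w[205:255,245:295].max(2)<32)
c=max(cv2.findContours(m,0,1)[0],key=cv2.contourArea);x,y,ww,hh=cv2.boundingRect(c);print(x,y,ww,hh)
t=plane(i,x+ww/2,y+ww/2,168,True);print(t,np.linalg.norm(plane(i,x,y,168,True)-plane(i,x+ww,y,168,True)),proj(i,[421.3,320.5,168],True),togo([*t[:2],160]))
# fingertip midpoint consistency
p=env.state()["eef_pos"];print(proj(i,p,True),proj(i,p+Rt()@[14,47,0],True),proj(i,p+Rt()@[14,-47,0],True))
E
```

```text
256 212 31 35
[424.5 322.2 168. ] 22.580079716422624 [272.4 232.1] [ 0.0862 -0.0047 -0.0045]
[274.8 248.4] [343.  240.2] [206.5 240.2]
```

Emit:
carry_out --grip '[-1,-1,-1,1,1]' --pt "0.04 -0.0045 0" --pt "0.03 0 0" --pt "0.0155 0 0" --pt "0 0 0" --pt "0 0 0" --turn '[0,0,0,0,0]'

```text
t: 4.5
eef_pos: [421.9, 321.7, 159.9]
tcp_rot: [-3.057, 1.57, 0.397]
ft_force: [0.1, -0.6, 0.2]
opening: 0.885
```

Emit:
carry_out --grip '[1,1,1,1,1]' --pt "0 0 0" --pt "0 0 0" --pt "0 0 0" --pt "0 0 0" --pt "0 0 0" --turn '[0,0,0,0,0]'

```text
t: 5.0
eef_pos: [421.6, 321.6, 159.2]
tcp_rot: [2.498, 1.571, -0.33]
ft_force: [-0.2, 0.2, 0.2]
opening: 0.474
```

Still closing.

Emit:
carry_out --grip '[1,1,1,1,1]' --pt "0 0 0" --pt "0 0 0" --pt "0 0 0" --pt "0 0 0" --pt "0 0 0" --turn '[0,0,0,0,0]'

```text
t: 5.5
eef_pos: [421.5, 321.6, 159.1]
tcp_rot: [1.178, 1.571, -1.651]
ft_force: [0.5, -0.7, 0.2]
opening: 0.05
```

Emit:
carry_out --grip '[1,1,1,1,1]' --pt "0 0 0" --pt "-0.01 0 0" --pt "-0.02 0 0" --pt "-0.04 0 0" --pt "-0.05 0 0" --turn '[0,0,0,0,0]'

```text
t: 6.0
eef_pos: [421.3, 321.4, 220.1]
tcp_rot: [0.305, 1.57, -2.524]
ft_force: [-0.2, -0.6, -0.5]
opening: 0.007
```

The jaws shut empty, so I'll look before trying again.

```bash
python3 - <<'E'
from h import *
w=cams.read_camera("wrist");s=cams.read_camera("scene");d=cams.read_camera("side");i=cams.camera_info("wrist")
p=proj(cams.camera_info("side"),[421,320,150]).astype(int);q=proj(cams.camera_info("scene"),[421,320,150]).astype(int)
f=lambda a,p:cv2.resize(a[p[1]-60:p[1]+60,p[0]-80:p[0]+80],(400,300))
cv2.imwrite("pics/w4.png",np.vstack([np.hstack([w[100:400,80:480],f(d,p)]),np.hstack([f(s,q),cv2.resize(w,(400,300))])]))
st=env.state();print(st["eef_pos"],Rt().round(3));e=st["eef_pos"]
print("tip wrist/side/scene",proj(i,e+Rt()@[14,0,0],True),p,proj(cams.camera_info("side"),e+Rt()@[14,0,0]),q,proj(cams.camera_info("scene"),e+Rt()@[14,0,0]))
E
```

```text
[422.07653344 321.88392387 221.03377322] [[ 0.003  0.308 -0.951]
 [ 0.002 -0.951 -0.308]
 [-1.    -0.001 -0.003]]
tip wrist/side/scene [275.1 240.4] [224 255] [222.4 239.4] [391 198] [397.7 185.6]
```

View pics/w4.png

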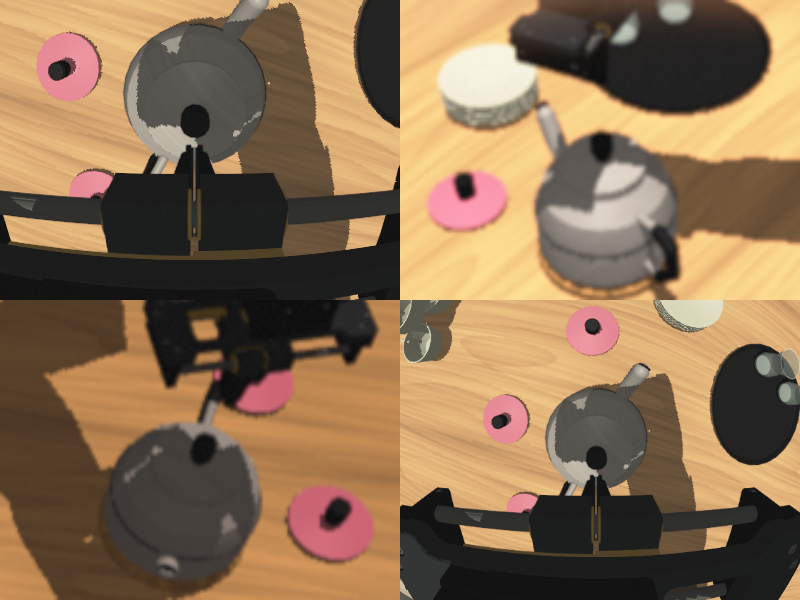

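```bash
python3 - <<'E'
from h import *
e=env.state()["eef_pos"];R=Rt();out=[]
for n in ["scene","side","wrist"]:
    i=cams.camera_info(n);a=cams.read_camera(n);f=n=="wrist"
    p=proj(i,e+R@[14,0,0],f);x,y=int(p[0])-40,int(p[1])-30
    c=cv2.resize(a[y:y+60,x:x+80],(400,300),interpolation=cv2.INTER_CUBIC)
    c=cv2.convertScaleAbs(c,alpha=1.6,beta=20)
    for k,col in [(14,(0,0,255)),(-64,(0,255,0))]:
        q=proj(i,e+R@[k,0,0],f);cv2.circle(c,(int((q[0]-x)*5),int((q[1]-y)*5)),4,col,1)
    q=proj(i,[422,320.5,168],f);cv2.circle(c,(int((q[0]-x)*5),int((q[1]-y)*5)),4,(255,255,0),1)
    out.append(c);print(n,x,y)
cv2.imwrite("pics/w5.png",np.vstack([np.hstack(out[:2]),np.hstack([out[2],out[2]*0])]))
E
```

```text
scene 357 155
side 182 209
wrist 234 210
```

View pics/w5.png

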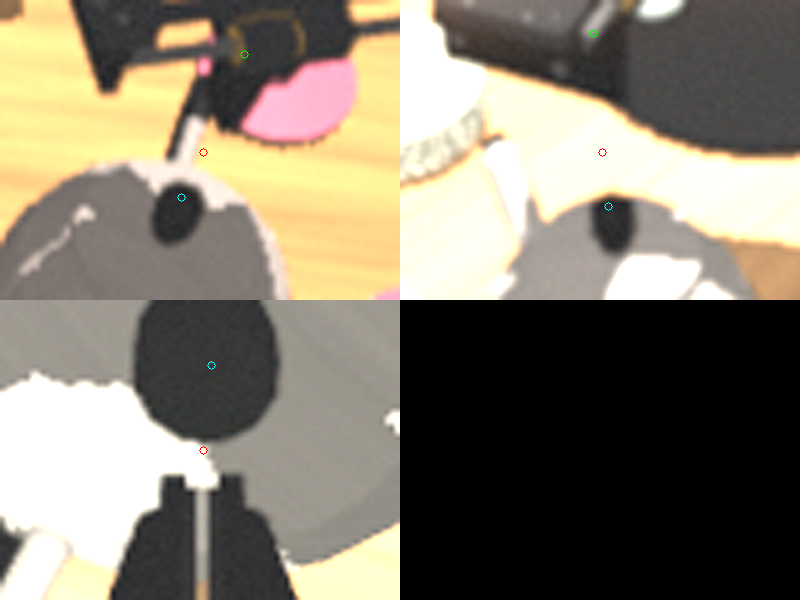

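```bash
python3 - <<'E'
from h import *
s=cams.camera_info("scene");d=cams.camera_info("side");w=cams.camera_info("wrist")
a=[ray(s,400,181),ray(d,222.5,228.5),ray(w,274.6,245.6,True)]
print("tip",tri(a),tri(a[:2]),tri([a[0],a[2]]),tri(a[1:]))
b=[ray(s,357+178/5,155+212/5),ray(d,182+213/5,209+225/5),ray(w,234+206/5,210+60/5,True)]
print("knob",tri(b),tri(b[:2]),tri([b[0],b[2]]),tri(b[1:]))
print(env.state()["eef_pos"],env.state()["joints"])
E
```

```text
tip (array([427.8, 320.2, 236.2]), [1.1, 5.2, 4.4]) (array([427.5, 318. , 236.8]), [3.0, 3.0]) (array([426. , 322.6, 230.1]), [1.4, 1.4]) (array([427.2, 320.3, 237.1]), [4.8, 4.8])
knob (array([420.2, 320.7, 155.1]), [1.9, 0.7, 1.4]) (array([421.1, 320.6, 154.7]), [1.1, 1.1]) (array([418.8, 321.1, 151.9]), [1.5, 1.5]) (array([419.2, 320.6, 156.4]), [0.2, 0.2])
[421.2168374  321.36626766 218.73615859] [ 5.27072387e-01  3.27585894e-01  1.75539443e+00 -8.85290171e-05
  1.05944241e+00  1.78514368e+00]
```

Measured across the views, the fingertips sit about 25 mm higher than their nominal place, so the jaws shut above the knob. I'll reopen halfway and go lower in small steps, watching the force.

Emit:
carry_out --grip '[0,0,0,0,0]' --pt "0 0 0" --pt "0 0 0" --pt "0 0 0" --pt "0 0 0" --pt "0 0 0" --turn '[0,0,0,0,0]'

```text
t: 6.8
eef_pos: [421.5, 321.5, 219.1]
tcp_rot: [0.735, 1.571, -2.094]
ft_force: [-0.0, -0.1, 0.5]
opening: 0.368
```

Emit:
carry_out --grip '[0,0,0,0,0]' --pt "0.03 0 0" --pt "0.05 0 0" --pt "0.03 0 0" --pt "0.004 0 0" --pt "0 0 0" --turn '[0,0,0,0,0]'

```text
t: 7.3
eef_pos: [421.6, 321.6, 162.2]
tcp_rot: [0.459, 1.57, -2.369]
ft_force: [0.1, -0.3, -0.1]
opening: 0.502
```

Emit:
carry_out --grip '[0,0,0]' --pt "0.01 0 0" --pt "0 0 0" --pt "0 0 0" --turn '[0,0,0]'

```text
t: 7.6
eef_pos: [421.7, 321.6, 157.5]
tcp_rot: [-3.04, 1.57, 0.415]
ft_force: [0.3, 0.4, -0.3]
opening: 0.499
```

Emit:
carry_out --grip '[0,0,0]' --pt "0.01 0 0" --pt "0 0 0" --pt "0 0 0" --turn '[0,0,0]'

```text
t: 7.9
eef_pos: [421.5, 321.5, 152.0]
tcp_rot: [0.541, 1.57, -2.288]
ft_force: [0.2, -0.0, -0.1]
opening: 0.503
```

```bash
python3 - <<'E'
from h import *
e=env.state()["eef_pos"];R=Rt();out=[]
print(env.state()["ft_force"],e)
for n in ["scene","side","wrist"]:
    i=cams.camera_info(n);a=cams.read_camera(n);f=n=="wrist"
    p=proj(i,[422,320.5,168],f);x,y=int(p[0])-40,int(p[1])-30
    c=cv2.resize(a[y:y+60,x:x+80],(400,300),interpolation=cv2.INTER_CUBIC)
    c=cv2.convertScaleAbs(c,alpha=1.6,beta=30)
    out.append(c);print(n,x,y)
cv2.imwrite("pics/w6.png",np.vstack([np.hstack(out[:2]),np.hstack([out[2],out[2]*0])]))
E
```

```text
[ 0.19545727 -0.00141993 -0.07609594] [421.48852013 321.51378727 152.03127948]
scene 353 164
side 183 220
wrist 237 228
```

View pics/w6.png

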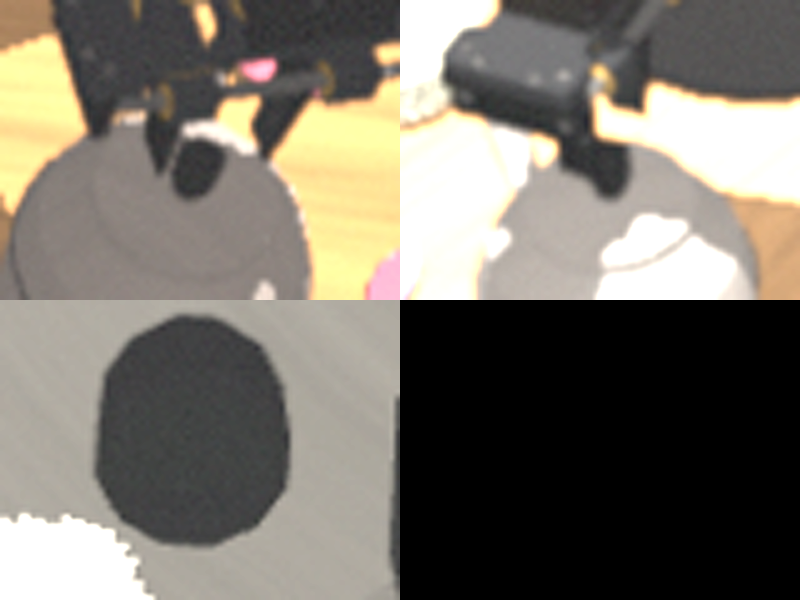

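The scene view shows tips at (385,199) and (406,195), still around or above the knob's top at (393,198). The wrist view shows the knob centred between the jaws. No contact yet, so I'll continue down.

Emit:
carry_out --grip '[0,0,0]' --pt "0.012 0 0" --pt "0 0 0" --pt "0 0 0" --turn '[0,0,0]'

```text
t: 8.35
eef_pos: [421.4, 321.5, 145.8]
tcp_rot: [0.374, 1.57, -2.455]
ft_force: [0.8, -0.7, 0.0]
opening: 0.501
```

```bash
python3 - <<'E'
from h import *
s=cams.camera_info("scene");d=cams.camera_info("side")
for z in range(140,201,10): print(z,plane(s,395.5,197,z))
print(env.state()["ft_force"],env.state()["eef_pos"])
E
```

```text
140 [409.7 331.6 140. ]
150 [416.4 329.5 150. ]
160 [423.1 327.4 160. ]
170 [429.8 325.3 170. ]
180 [436.5 323.2 180. ]
190 [443.2 321.1 190. ]
200 [449.9 319.  200. ]
[ 0.75581361 -0.74132777  0.04319149] [421.41665143 321.46210256 145.84862517]
```

Emit:
carry_out --grip '[0,0,0]' --pt "0.012 0 0" --pt "0 0 0" --pt "0 0 0" --turn '[0,0,0]'

```text
t: 8.65
eef_pos: [421.5, 321.5, 139.9]
tcp_rot: [0.388, 1.57, -2.44]
ft_force: [-0.0, -0.0, 0.1]
opening: 0.5
```

Emit:
carry_out --grip '[1,1,1,1,1]' --pt "0 0 0" --pt "0 0 0" --pt "0 0 0" --pt "0 0 0" --pt "0 0 0" --turn '[0,0,0,0,0]'

```text
t: 9.15
eef_pos: [421.6, 321.5, 140.2]
tcp_rot: [2.456, 1.571, -0.373]
ft_force: [0.2, 0.2, 0.8]
opening: 0.237
```

Emit:
carry_out --grip '[1,1,1]' --pt "0 0 0" --pt "0 0 0" --pt "0 0 0" --turn '[0,0,0]'

```text
t: 9.45
eef_pos: [421.6, 321.6, 140.2]
tcp_rot: [2.437, 1.571, -0.392]
ft_force: [-0.4, 0.2, 1.8]
opening: 0.24
```

Emit:
carry_out --grip '[0.2,0.2,0.2,0.2,0.2]' --pt "0 0 0" --pt "0 0 0" --pt "0 0 0" --pt "0 0 0" --pt "0.01 0 0" --turn '[0,0,0,0,0]'

```text
t: 9.95
eef_pos: [421.8, 321.7, 135.4]
tcp_rot: [-3.02, 1.57, 0.434]
ft_force: [0.6, 0.6, -0.8]
opening: 0.397
```

Emit:
carry_out --grip '[0.2,0.2]' --pt "0 0 0" --pt "0 0 0" --turn '[0,0]'

```text
t: 10.15
eef_pos: [421.4, 321.5, 134.9]
tcp_rot: [0.36, 1.57, -2.469]
ft_force: [-0.1, -0.7, -0.3]
opening: 0.399
```

Emit:
carry_out --grip '[1,1,1,1,1]' --pt "0 0 0" --pt "0 0 0" --pt "0 0 0" --pt "0 0 0" --pt "0 0 0" --turn '[0,0,0,0,0]'

```text
t: 10.65
eef_pos: [421.6, 321.6, 135.2]
tcp_rot: [2.792, 1.571, -0.037]
ft_force: [0.8, 0.6, 0.4]
opening: 0.242
```

Emit:
carry_out --grip '[1,1,1,1,1]' --pt "0 0 0" --pt "-0.01 0 0" --pt "-0.03 0 0" --pt "-0.04 0 0" --pt "-0.03 0 0" --turn '[0,0,0,0,0]'

```text
t: 11.15
eef_pos: [421.6, 321.6, 191.3]
tcp_rot: [-3.048, 1.57, 0.407]
ft_force: [-0.3, 0.8, -1.0]
opening: 0.243
```

Emit:
carry_out --grip '[1,1,1]' --pt "-0.01 0 0" --pt "0 0 0" --pt "0 0 0" --turn '[0,0,0]'

```text
t: 11.45
eef_pos: [421.2, 321.4, 194.5]
tcp_rot: [0.322, 1.57, -2.507]
ft_force: [-0.2, -0.4, -1.8]
opening: 0.241
```

```bash
python3 - <<'E'
from h import *
e=env.state()["eef_pos"];out=[]
print(env.state()["ft_force"],e,togo([533,25,e[2]]))
for n in ["scene","side"]:
    i=cams.camera_info(n);a=cams.read_camera(n)
    p=proj(i,[422,320.5,180]);x,y=int(p[0])-60,int(p[1])-45
    out.append(cv2.resize(a[y:y+90,x:x+120],(400,300),interpolation=cv2.INTER_CUBIC))
cv2.imwrite("pics/w7.png",np.hstack(out))
E
```

```text
[-0.20557852 -0.41414754 -1.80924016] [421.22937687 321.35920009 194.52649735] [ 2.000e-04  6.327e-01 -3.030e-02]
```

View pics/w7.png

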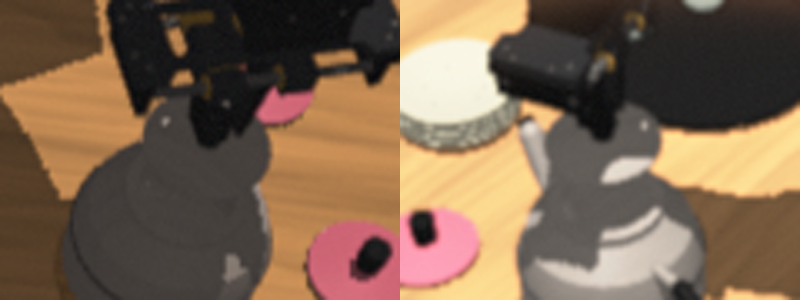

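The lid is clear of the rim in both views and reads -1.8 N. Carrying it to the tray's free half.

Emit:
carry_out --grip '[1,1,1,1,1]' --pt "0 0.04 0" --pt "0 0.08 -0.005" --pt "0 0.08 -0.005" --pt "0 0.08 -0.005" --pt "0 0.08 -0.005" --turn '[0,0,0,0,0]'

```text
t: 12.05
eef_pos: [486.6, 151.9, 194.6]
tcp_rot: [-0.076, 1.57, -2.904]
ft_force: [-0.0, 0.1, -1.3]
opening: 0.24
```

Emit:
carry_out --grip '[1,1,1,1,1]' --pt "0 0.08 -0.005" --pt "0 0.08 -0.005" --pt "0 0.08 0" --pt "0 0.035 0" --pt "0 0 0" --turn '[0,0,0,0,0]'

```text
t: 12.55
eef_pos: [533.9, 22.0, 194.3]
tcp_rot: [-0.132, 1.57, -2.963]
ft_force: [0.0, 0.6, -2.4]
opening: 0.242
```

Emit:
carry_out --grip '[1,1,1,1,1]' --pt "0.06 0 0" --pt "0.06 0 0" --pt "0.06 0 0" --pt "0.06 0 0" --pt "0.04 0 0" --turn '[0,0,0,0,0]'

```text
t: 13.05
eef_pos: [532.3, 25.2, 53.0]
tcp_rot: [-0.414, 1.568, 3.041]
ft_force: [-0.1, -0.3, -1.8]
opening: 0.242
```

Emit:
carry_out --grip '[1,1,1,1,1]' --pt "0.02 0 0" --pt "0.01 0 0" --pt "0.01 0 0" --pt "0 0 0" --pt "0 0 0" --turn '[0,0,0,0,0]'

```text
t: 13.55
eef_pos: [533.8, 24.1, 35.8]
tcp_rot: [2.685, 1.57, -0.144]
ft_force: [-0.1, 0.1, -1.2]
opening: 0.244
```

Emit:
carry_out --grip '[1,1,1,1,1]' --pt "0.01 0 0" --pt "0.01 0 0" --pt "0.008 0 0" --pt "0.004 0 0" --pt "0 0 0" --turn '[0,0,0,0,0]'

```text
t: 14.05
eef_pos: [533.4, 24.1, 18.8]
tcp_rot: [-0.282, 1.57, -3.111]
ft_force: [-0.2, -0.4, -1.3]
opening: 0.239
```

Emit:
carry_out --grip '[1,1,1,1]' --pt "0.004 0 0" --pt "0.004 0 0" --pt "0 0 0" --pt "0 0 0" --turn '[0,0,0,0]'

```text
t: 14.45
eef_pos: [533.5, 24.0, 15.2]
tcp_rot: [1.381, 1.571, -1.448]
ft_force: [1.1, 0.1, -2.2]
opening: 0.235
```

Emit:
carry_out --grip '[1,1,1]' --pt "0.003 0 0" --pt "0 0 0" --pt "0 0 0" --turn '[0,0,0]'

```text
t: 14.75
eef_pos: [533.5, 24.1, 13.6]
tcp_rot: [0.73, 1.571, -2.098]
ft_force: [-0.1, -0.2, -0.8]
opening: 0.245
```

Emit:
carry_out --grip '[1,1,1]' --pt "0.002 0 0" --pt "0 0 0" --pt "0 0 0" --turn '[0,0,0]'

```text
t: 15.05
eef_pos: [533.6, 24.0, 13.1]
tcp_rot: [2.585, 1.57, -0.244]
ft_force: [-2.1, 0.7, 6.3]
opening: 0.241
```

Contact came exactly where predicted. Releasing and rising.

Emit:
carry_out --grip '[0.3,0,0,0,0]' --pt "0 0 0" --pt "0 0 0" --pt "0 0 0" --pt "0 0 0" --pt "0 0 0" --turn '[0,0,0,0,0]'

```text
t: 15.55
eef_pos: [533.5, 24.1, 12.6]
tcp_rot: [0.531, 1.571, -2.298]
ft_force: [0.5, -0.0, 0.4]
opening: 0.497
```

Emit:
carry_out --grip '[-0.2,-0.2,-0.2,-0.2,-0.2]' --pt "-0.02 0 0" --pt "-0.04 0 0" --pt "-0.08 0 0" --pt "-0.09 0 0" --pt "-0.09 0 0" --turn '[0,0,0,0,0]'

```text
t: 16.05
eef_pos: [533.0, 24.1, 175.0]
tcp_rot: [0.145, 1.571, -2.684]
ft_force: [1.6, 0.5, 0.3]
opening: 0.6
```

Emit:
carry_out --grip '[-0.2,-0.2,-0.2,-0.2]' --pt "-0.09 0 0" --pt "-0.09 0 0" --pt "-0.09 0 0" --pt "0 0 0" --turn '[0,0,0,0]'

```text
t: 16.45
eef_pos: [534.9, 24.1, 314.2]
tcp_rot: [2.746, 1.561, -0.083]
ft_force: [-0.5, -0.5, -0.4]
opening: 0.6
```

```bash
python3 - <<'E'
from h import *
import pickle
i=cams.camera_info("wrist");w=cams.read_camera("wrist");pickle.dump((i,w),open("w8.pkl","wb"));cv2.imwrite("pics/w8.png",w)
print(env.state()["eef_pos"],env.state()["ft_force"],togo([448.5,-378,300]))
g=w.copy();m=np.zeros(w.shape[:2],np.uint8)
hsv=cv2.cvtColor(w,cv2.COLOR_BGR2HSV)
p=proj(i,[533,24,15],True).astype(int);print("lid expected",p)
cc=cv2.HoughCircles(cv2.GaussianBlur(cv2.cvtColor(w,6),(5,5),0),cv2.HOUGH_GRADIENT,1,30,param1=80,param2=20,minRadius=20,maxRadius=45)
if cc is not None:
    for c in cc[0]: print(c,plane(i,c[0],c[1],13,True))
E
```

```text
[533.94571169  24.0815735  310.94021267] [-0.82449159 -0.38076054 -0.98351175] [0.0213 0.7125 0.4102]
lid expected [273 176]
[272.5 176.5  29.1] [532.3  25.4  13. ]
[ 38.5 209.5  30.8] [346.2 436.4  13. ]
[293.5  82.5  21. ] [679.1  39.9  13. ]
[164.5  21.5  43. ] [721.4 264.5  13. ]
[489.5 124.5  28.8] [ 748.2 -305.6   13. ]
[347.5 122.5  22.2] [648.5 -57.3  13. ]
[471.5 294.5  44.4] [ 438.  -427.1   13. ]
[74.5 83.5 29.1] [591.2 398.5  13. ]
[ 13.5 176.5  23.2] [392.  513.6  13. ]
```

The lid shows at (532,25) on the tray, as commanded. On to the teapot.

Emit:
carry_out --grip '[-0.2,-0.2,-0.2,-0.2,-0.2]' --pt "0 0.071 0.041" --pt "0 0.071 0.041" --pt "0 0.071 0.041" --pt "0 0.071 0.041" --pt "0 0.071 0.041" --turn '[0,0,0,0,0]'

```text
t: 17.0
eef_pos: [489.4, -177.5, 306.7]
tcp_rot: [-0.759, 1.569, 2.696]
ft_force: [-0.5, 0.1, 0.2]
opening: 0.599
```

Emit:
carry_out --grip '[-0.2,-0.2,-0.2,-0.2,-0.2]' --pt "0 0.071 0.041" --pt "0 0.071 0.041" --pt "0 0.071 0.041" --pt "0 0.071 0.041" --pt "0 0.071 0.041" --turn '[0,0,0,0,0]'

```text
t: 17.5
eef_pos: [446.6, -378.0, 306.6]
tcp_rot: [-1.114, 1.569, 2.34]
ft_force: [1.1, 0.6, 0.2]
opening: 0.597
```

Emit:
carry_out --grip '[-0.2,-0.2,-0.2]' --pt "0 0 0" --pt "0.08 0 0" --pt "0 0 0" --turn '[0.028,0,0]'

```text
t: 17.8
eef_pos: [445.8, -375.4, 262.9]
tcp_rot: [-1.032, 1.562, 2.334]
ft_force: [-0.1, -0.3, -0.2]
opening: 0.599
```

```bash
cat > bar.py <<'E'
from h import *
def bar(zt=159):
    i=cams.camera_info("wrist");w=cams.read_camera("wrist")
    p=proj(i,[448.5,-378,zt],True).astype(int);x0,y0=p[0]-45,p[1]-70
    m=np.zeros(w.shape[:2],np.uint8);m[y0:y0+140,x0:x0+90]=w[y0:y0+140,x0:x0+90].max(2)<38
    n,l,st,ce=cv2.connectedComponentsWithStats(m);k=l[p[1],p[0]];print("label",k,st[k])
    c=max(cv2.findContours((l==k).astype(np.uint8),0,1)[0],key=cv2.contourArea);r=cv2.minAreaRect(c);print(r)
    P=sorted(cv2.boxPoints(r).tolist(),key=lambda q:q[1])
    A=plane(i,*(np.array(P[0])+P[1])/2,zt,True);B=plane(i,*(np.array(P[2])+P[3])/2,zt,True)
    print("ends",A,B,np.linalg.norm(A-B),"mid",(A+B)/2,"yaw",np.degrees(np.arctan2(*(A-B)[1::-1])))
    return w,(A+B)/2
E
python3 - <<'E'
from bar import *
w,m=bar()
R=Rt();print(env.state()["eef_pos"],env.state()["joints"].round(2),"jaw yaw",np.degrees(np.arctan2(R[1,1],R[0,1])),togo([448.5,-378,120]),togo([m[0],m[1],120]))
cv2.imwrite("pics/w9.png",w)
E
```

```text
label 1 [ 271  164   17   75 1133]
((278.6451110839844, 200.96987915039062), (15.773883819580078, 74.20390319824219), 1.2730300426483154)
ends [ 485.3 -369.9  159. ] [ 414.7 -384.7  159. ] 72.13459641531242 mid [ 450.  -377.3  159. ] yaw 11.839568421898305
[ 446.65998318 -375.8861722   265.57784288] [-0.81  0.37  1.56 -0.    1.22  0.53] jaw yaw -77.1144605522938 [ 0.2911  0.0064 -0.0035] [ 0.2911  0.0057 -0.0067]
```

Emit:
carry_out --grip '[-0.2,-0.2,-0.2,-0.2,-0.2]' --pt "0 0.006 -0.005" --pt "0.08 0 0" --pt "0.08 0 0" --pt "0.03 0 0" --pt "0 0 0" --turn '[0,0,0,0,0]'

```text
t: 18.35
eef_pos: [450.9, -378.8, 171.9]
tcp_rot: [-1.023, 1.569, 2.344]
ft_force: [0.1, 0.1, 1.1]
opening: 0.599
```

Emit:
carry_out --grip '[-0.2,-0.2,-0.2,-0.2,-0.2]' --pt "0.03 0 0" --pt "0.03 0 0" --pt "0.02 0 0" --pt "0 0 0" --pt "0 0 0" --turn '[0,0,0,0,0]'

```text
t: 18.85
eef_pos: [451.3, -379.5, 133.8]
tcp_rot: [2.082, 1.569, -0.834]
ft_force: [-0.1, 0.2, 0.1]
opening: 0.6
```

Emit:
carry_out --grip '[-0.2,-0.2,-0.2]' --pt "0.02 0 0" --pt "0 0 0" --pt "0 0 0" --turn '[0,0,0]'

```text
t: 19.15
eef_pos: [450.8, -379.1, 122.6]
tcp_rot: [-0.734, 1.571, 2.633]
ft_force: [-0.4, -0.2, 0.0]
opening: 0.602
```

```bash
python3 - <<'E'
from bar import *
p=cams.camera_info("wrist")
try: w,m=bar()
except Exception as e: print(e)
out=[]
for n in ["scene","side"]:
    i=cams.camera_info(n);a=cams.read_camera(n)
    p=proj(i,[449,-378,130]);x,y=max(int(p[0])-60,0),int(p[1])-45
    out.append(cv2.resize(a[y:y+90,x:x+120],(400,300),interpolation=cv2.INTER_CUBIC))
w=cams.read_camera("wrist")
cv2.imwrite("pics/w10.png",np.vstack([np.hstack(out),np.hstack([w[100:400,80:480],w[100:400,80:480]*0])]))
E
```

```text
label 1 [ 258  207   30   94 2667]
((272.5, 253.5), (93.0, 29.0), 90.0)
ends [ 486.4 -369.6  159. ] [ 434.4 -381.4  159. ] 53.32204047108474 mid [ 460.4 -375.5  159. ] yaw 12.785215100232143
```

View pics/w10.png

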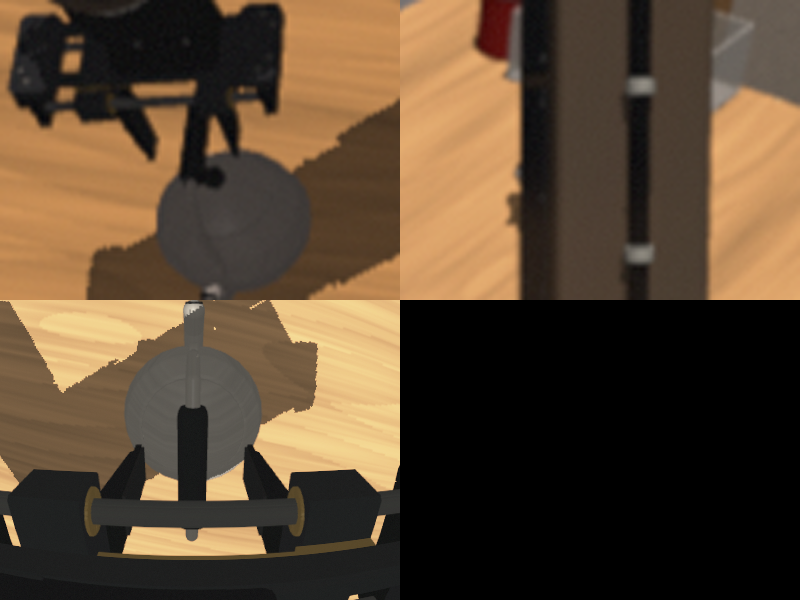

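View: the bar runs between the jaws, with fingertips at crop (140,445) and (250,445) either side. Its front end implies the bar centre is at (450,-378), about 1 mm from the TCP. Closing.

Emit:
carry_out --grip '[1,1,1,1,1]' --pt "0.005 0 0" --pt "0 0 0" --pt "0 0 0" --pt "0 0 0" --pt "0 0 0" --turn '[0,0,0,0,0]'

```text
t: 19.85
eef_pos: [450.8, -379.2, 120.2]
tcp_rot: [1.694, 1.571, -1.222]
ft_force: [-0.1, -0.7, 0.7]
opening: 0.235
```

Emit:
carry_out --grip '[1,1,1,1]' --pt "0 0 0" --pt "0 0 0" --pt "0 0 0" --pt "0 0 0" --turn '[0,0,0,0]'

```text
t: 20.25
eef_pos: [450.7, -379.1, 120.1]
tcp_rot: [-0.776, 1.571, 2.59]
ft_force: [-1.1, 0.5, -1.4]
opening: 0.166
```

Emit:
carry_out --grip '[1,1,1,1,1]' --pt "-0.01 0 0" --pt "-0.01 0 0" --pt "-0.01 0 0" --pt "0 0 0" --pt "0 0 0" --turn '[0,0,0,0,0]'

```text
t: 20.75
eef_pos: [450.8, -379.1, 135.3]
tcp_rot: [1.948, 1.571, -0.968]
ft_force: [-0.1, -0.6, -6.5]
opening: 0.165
```

The teapot is held, about 6.5 N, with the opening equal to the bar's width. Lifting and carrying.

Emit:
carry_out --grip '[1,1,1,1,1]' --pt "-0.03 0 0" --pt "-0.05 0 0" --pt "-0.06 0 0" --pt "-0.06 0 0" --pt "-0.06 0 0" --turn '[0,0,0,0,0]'

```text
t: 21.25
eef_pos: [450.6, -378.9, 266.1]
tcp_rot: [-0.979, 1.57, 2.387]
ft_force: [1.2, -0.4, -4.9]
opening: 0.166
```

Emit:
carry_out --grip '[1,1,1,1,1]' --pt "-0.04 0 0" --pt "-0.01 0 0" --pt "0 -0.02 -0.01" --pt "0 -0.04 -0.021" --pt "0 -0.06 -0.031" --turn '[0,0,0,0,0]'

```text
t: 21.75
eef_pos: [467.1, -312.9, 288.1]
tcp_rot: [-0.908, 1.568, 2.456]
ft_force: [0.7, 0.1, -6.3]
opening: 0.165
```

Emit:
carry_out --grip '[1,1,1,1,1]' --pt "0 -0.06 -0.031" --pt "0 -0.06 -0.031" --pt "0 -0.06 -0.031" --pt "0 -0.06 -0.031" --pt "0 -0.06 -0.031" --turn '[0,0,0,0,0]'

```text
t: 22.25
eef_pos: [509.2, -147.9, 288.4]
tcp_rot: [-0.683, 1.568, 2.683]
ft_force: [0.4, 0.5, -5.7]
opening: 0.166
```

Emit:
carry_out --grip '[1,1,1,1,1]' --pt "0 -0.06 -0.031" --pt "0 -0.06 -0.031" --pt "0 -0.06 -0.031" --pt "0 -0.06 -0.02" --pt "0 -0.06 -0.01" --turn '[0,0,0,0,0]'

```text
t: 22.75
eef_pos: [535.6, 11.8, 288.2]
tcp_rot: [-0.389, 1.568, 2.977]
ft_force: [-0.9, -0.2, -6.8]
opening: 0.166
```

Emit:
carry_out --grip '[1,1,1,1,1]' --pt "0 -0.06 0" --pt "0 -0.06 0.01" --pt "0 -0.06 0.01" --pt "0 -0.06 0.01" --pt "0 -0.06 0.01" --turn '[0,0,0,0,0]'

```text
t: 23.25
eef_pos: [481.6, 152.9, 288.4]
tcp_rot: [-0.091, 1.568, -3.008]
ft_force: [0.5, 0.5, -6.4]
opening: 0.163
```

```bash
python3 - <<'E'
from h import *
s=env.state();print(s["eef_pos"],s["ft_force"],s["opening"],togo([422,320.5,292]))
E
```

```text
[481.58152854 152.91979296 288.43781965] [ 0.50703815  0.45117604 -6.35933347] 0.1631259493651774 [-0.0069 -0.3533  0.0414]
```

```bash
python3 - <<'E'
from h import *
for n in ["scene","side","wrist"]:
    i=cams.camera_info(n);a=cams.read_camera(n);f=n=="wrist";cv2.imwrite(f"pics/m_{n}.png",a)
    p=proj(i,[422,320.5,132],f).astype(int);print(n,p)
    if not(40<p[0]<520 and 40<p[1]<380): continue
    g=cv2.cvtColor(a,6);x,y=p-30
    sub=g[y:y+60,x:x+60];print("centre val",g[p[1],p[0]],"pct",np.percentile(sub,[5,25,50,75]))
    for th in (40,55,70):
        m=(sub<th).astype(np.uint8)
        cs=[c for c in cv2.findContours(m,0,1)[0] if cv2.contourArea(c)>100 and len(c)>5]
        for c in cs:
            (ex,ey),ax,an=cv2.fitEllipse(cv2.convexHull(c));P=plane(i,x+ex,y+ey,132,f)
            print(th,(round(ex+x,1),round(ey+y,1)),np.round(ax,1),P,"exp dia px",round(72*i["fx"]/np.linalg.norm(P-ray(i,0,0)[0]),1))
E
```

```text
scene [390 202]
centre val 59 pct [ 58.  81. 117. 138.]Traceback (most recent call last):
  File "<stdin>", line 12, in <module>
cv2.error: OpenCV(4.12.0) /io/opencv/modules/imgproc/src/shapedescr.cpp:361: error: (-201:Incorrect size of input array) There should be at least 5 points to fit the ellipse in function 'fitEllipseNoDirect'
```

```bash
python3 - <<'E'
from h import *
for n in ["scene","side","wrist"]:
    i=cams.camera_info(n);f=n=="wrist";a=cams.read_camera(n)
    p=proj(i,[422,320.5,132],f).astype(int);print(n,p)
    if not(40<p[0]<520 and 40<p[1]<380): continue
    g=cv2.cvtColor(a,6);h=40 if f else 30;x,y=p-h
    sub=g[y:y+2*h,x:x+2*h];print("row",sub[h,::3],"col",sub[::3,h])
    for th in (62,68,75,85):
        m=(sub<th).astype(np.uint8)
        for c in cv2.findContours(m,0,1)[0]:
            c=cv2.convexHull(c)
            if cv2.contourArea(c)<100 or len(c)<6: continue
            (ex,ey),ax,an=cv2.fitEllipse(c);P=plane(i,x+ex,y+ey,132,f)
            print(th,(round(ex+x,1),round(ey+y,1)),np.round(ax,1),P,"exp dia px",round(72*i["fx"]/np.linalg.norm(P-ray(i,0,0)[0]),1))
E
```

```text
scene [390 202]
row [ 73 110 110 106 140 113  64  62  63  61  60  58  59  58  55 139 130 142
 135 132] col [143 148 137 131  95  93 125  58  60  62  60  62  63  63  64 147  63 115
 114 114]
62 (np.float64(390.5), np.float64(201.8)) [18.8 27. ] [420.4 321.4 132. ] exp dia px 28.3
68 (np.float64(389.7), np.float64(202.7)) [22.2 27.9] [423.5 319.5 132. ] exp dia px 28.3
75 (np.float64(389.7), np.float64(202.8)) [22.6 28.2] [423.6 319.5 132. ] exp dia px 28.3
75 (np.float64(398.9), np.float64(185.6)) [17.1 28.2] [368.7 340.8 132. ] exp dia px 27.6
85 (np.float64(386.7), np.float64(208.6)) [22.7 33.6] [441.7 312.7 132. ] exp dia px 28.6
85 (np.float64(389.7), np.float64(202.8)) [22.9 28.9] [423.7 319.5 132. ] exp dia px 28.3
85 (np.float64(403.3), np.float64(179.7)) [18.2 30.3] [348.9 351.6 132. ] exp dia px 27.3
side [224 260]
row [208 204 203 190 162 204 104  83  82  83  85  84  82  84  81 192 158 159
 177 209] col [105 183 123 196 208 203 208 140  87  83  85  83  83 116 180 157 203 202
 202 166]
62 (np.float64(241.6), np.float64(231.8)) [12.3 33.7] [464.5 208.  132. ] exp dia px 25.1
68 (np.float64(243.4), np.float64(232.9)) [11.7 35.9] [457.5 208.  132. ] exp dia px 25.2
75 (np.float64(242.5), np.float64(232.7)) [12.1 36.4] [459.7 209.1 132. ] exp dia px 25.2
85 (np.float64(224.6), np.float64(260.8)) [13.5 23.6] [419.8 321.9 132. ] exp dia px 26.9
85 (np.float64(240.9), np.float64(232.0)) [14.1 33.8] [465.3 209.8 132. ] exp dia px 25.2
wrist [127 211]
row [214 215 215 217 222  98  90  91  93  90  91  97 100 104 104 101 104 103
 103 102 101 100 102 225 231  94  98] col [183  97 227 226 136 104 103 103 105 101 102 103 103 105 102  98  98  98
  92  92  93  92  94 148 225 221 198]
```

The mouth reads (423.6,319.5) in the scene view and (420,322) in the side view, mean (422,320.6). That agrees with the earlier kettle axis. Moving over it and turning.

Emit:
carry_out --grip '[1,1,1,1,1]' --pt "0 -0.055 0.006" --pt "0 -0.055 0.006" --pt "0 -0.055 0.006" --pt "0 -0.055 0.006" --pt "0 -0.055 0.006" --turn '[0,0,0,0,0]'

```text
t: 23.95
eef_pos: [437.6, 282.5, 289.2]
tcp_rot: [0.393, 1.569, -2.525]
ft_force: [0.5, -0.4, -6.6]
opening: 0.165
```

Emit:
carry_out --grip '[1,1,1,1,1]' --pt "0 -0.045 0.006" --pt "0 -0.025 0.004" --pt "0 0 0" --pt "0 0 0" --pt "0 0 0" --turn '[0,0,0.033,0.033,0.033]'

```text
t: 24.45
eef_pos: [425.5, 314.5, 289.5]
tcp_rot: [0.963, 1.57, -2.269]
ft_force: [0.3, -1.0, -6.5]
opening: 0.165
```

Emit:
carry_out --grip '[1,1,1,1]' --pt "0 0 0" --pt "0 0 0" --pt "0 0 0" --pt "0 0 0" --turn '[0.032,0,0,0]'

```text
t: 24.85
eef_pos: [425.5, 314.9, 289.9]
tcp_rot: [1.077, 1.57, -2.25]
ft_force: [0.5, 1.2, -6.1]
opening: 0.165
```

```bash
python3 - <<'E'
from h import *
s=env.state();R=Rt();print(s["eef_pos"],s["ft_force"],s["opening"],s["joints"].round(2),"jaw",np.degrees(np.arctan2(R[1,1],R[0,1])),togo([422.7,320.4,258]))
out=[]
for n in ["scene","side"]:
    i=cams.camera_info(n);a=cams.read_camera(n)
    p=proj(i,[422,320,190]);x,y=int(p[0])-72,int(p[1])-54
    out.append(cv2.resize(a[y:y+108,x:x+144],(400,300),interpolation=cv2.INTER_CUBIC));print(n,x,y)
w=cams.read_camera("wrist")
cv2.imwrite("pics/w11.png",np.vstack([np.hstack(out),np.hstack([w[100:400,80:480],cv2.resize(w,(400,300))])]))
E
```

```text
[425.46390767 314.86325553 289.91640415] [ 0.48625306  1.16566201 -6.14043335] 0.16486941445087114 [ 0.51  0.26  1.65 -0.    1.23  2.27] jaw -100.59288819976037 [ 0.0638 -0.0099  0.0075]
scene 323 135
side 151 190
```

View pics/w11.png

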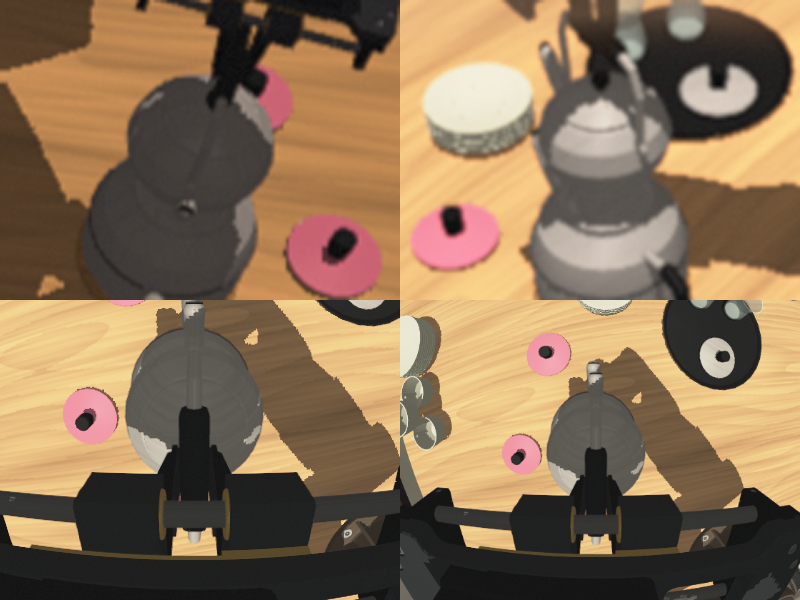

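View: the teapot hangs upright over the mouth with both spouts pointing the same way (teapot spout tip at wrist crop (193,305)). The lid lies flat on the tray in the side view. Correcting by 6 mm and lowering.

Emit:
carry_out --grip '[1,1,1,1,1]' --pt "0 -0.01 0.0075" --pt "0.02 0 0" --pt "0.02 0 0" --pt "0.014 0 0" --pt "0 0 0" --turn '[0,0,0,0,0]'

```text
t: 25.5
eef_pos: [422.1, 320.4, 261.6]
tcp_rot: [0.756, 1.568, -2.572]
ft_force: [-0.2, 0.3, -6.0]
opening: 0.164
```

Emit:
carry_out --grip '[1,1,1]' --pt "0.004 0 0" --pt "0 0 0" --pt "0 0 0" --turn '[0,0,0]'

```text
t: 25.8
eef_pos: [422.7, 320.8, 261.4]
tcp_rot: [-2.658, 1.57, 0.296]
ft_force: [0.8, 0.1, -6.4]
opening: 0.166
```

```bash
python3 - <<'E'
from h import *
s=env.state();R=Rt();print(s["eef_pos"],s["ft_force"],togo([422.7,320.4,252]))
# teapot body centre (steel silhouette) by scene + side: width extremes of body at z=132+8+40
for n in ["scene","side","wrist"]:
    i=cams.camera_info(n);a=cams.read_camera(n);cv2.imwrite(f"pics/p_{n}.png",a)
w=cv2.imread("pics/p_wrist.png");i=cams.camera_info("wrist")
# bar front end in wrist: top of dark column near centre
p=proj(i,[422+36*np.cos(-.184),320.5+36*np.sin(-.184),252+39],True);q=proj(i,[422+93*np.cos(-.184),320.5-93*np.sin(.184),135+80],True)
print("pred bar front",p,"pred spout tip",q)
g=cv2.cvtColor(w,6);print("col",[(v,int(g[v,int(p[0])])) for v in range(int(p[1])-16,int(p[1])+17,2)])
print("row at bar",[(u,int(g[int(p[1])+15,u])) for u in range(250,300,2)])
E
```

```text
[422.73589144 320.78962658 261.38000519] [ 0.79176765  0.07796696 -6.41091288] [ 0.0188  0.0008 -0.0001]
pred bar front [275.5 205.8] pred spout tip [274.9 102.8]
col [(189, 98), (191, 97), (193, 98), (195, 98), (197, 97), (199, 98), (201, 98), (203, 98), (205, 98), (207, 98), (209, 58), (211, 23), (213, 25), (215, 21), (217, 26), (219, 27), (221, 23)]
row at bar [(250, 91), (252, 89), (254, 90), (256, 91), (258, 68), (260, 23), (262, 25), (264, 25), (266, 27), (268, 25), (270, 26), (272, 24), (274, 26), (276, 24), (278, 24), (280, 25), (282, 24), (284, 24), (286, 24), (288, 23), (290, 79), (292, 89), (294, 88), (296, 89), (298, 90)]
```

Emit:
carry_out --grip '[1,1,1,1,1]' --pt "0.005 0 0" --pt "0.005 0 0" --pt "0.004 0 0" --pt "0 0 0" --pt "0 0 0" --turn '[0,0,0,0,0]'

```text
t: 26.45
eef_pos: [422.6, 320.8, 254.1]
tcp_rot: [1.094, 1.571, -2.235]
ft_force: [0.2, -0.3, -6.9]
opening: 0.169
```

Emit:
carry_out --grip '[1,1,1,1]' --pt "0.003 0 0" --pt "0 0 0" --pt "0 0 0" --pt "0 0 0" --turn '[0,0,0,0]'

```text
t: 26.85
eef_pos: [422.7, 320.9, 252.9]
tcp_rot: [-2.353, 1.57, 0.602]
ft_force: [-0.8, 0.3, -1.6]
opening: 0.163
```

Contact. A last half millimetre, then I release.

Emit:
carry_out --grip '[1,1,1]' --pt "0.001 0 0" --pt "0 0 0" --pt "0 0 0" --turn '[0,0,0]'

```text
t: 27.15
eef_pos: [422.7, 321.0, 252.9]
tcp_rot: [-2.305, 1.569, 0.65]
ft_force: [-2.3, 0.9, 4.7]
opening: 0.169
```

```bash
python3 - <<'E'
from h import *
s=env.state();print(s["eef_pos"],s["ft_force"],s["moment"])
E
```

```text
[422.74620723 321.01861829 252.89723191] [-2.33842617  0.90448727  4.74281221] [0.11771543 0.45564256 0.00126971]
```

Emit:
carry_out --grip '[0.4,0.2,0,0,0]' --pt "0 0 0" --pt "0 0 0" --pt "0 0 0" --pt "0 0 0" --pt "0 0 0" --turn '[0,0,0,0,0]'

```text
t: 27.65
eef_pos: [422.6, 320.7, 252.1]
tcp_rot: [1.574, 1.571, -1.754]
ft_force: [-0.4, 0.5, -0.4]
opening: 0.485
```

Emit:
carry_out --grip '[0,0,0,0,0]' --pt "0 0 0" --pt "-0.02 0 0" --pt "-0.04 0 0" --pt "-0.06 0 0" --pt "-0.06 0 0" --turn '[0,0,0,0,0]'

```text
t: 28.15
eef_pos: [422.5, 320.7, 343.8]
tcp_rot: [1.934, 1.571, -1.394]
ft_force: [0.2, -0.2, -0.3]
opening: 0.502
```

Emit:
carry_out --grip '[0,0,0,0]' --pt "-0.06 0 0" --pt "0 -0.05 0.05" --pt "0 -0.05 0.05" --pt "0 0 0" --turn '[0,0,0,0]'

```text
t: 28.55
eef_pos: [381.0, 381.3, 373.1]
tcp_rot: [-1.73, 1.57, 1.228]
ft_force: [0.4, -0.3, -0.3]
opening: 0.496
```

```bash
python3 - <<'E'
from h import *
s=env.state();print(s["eef_pos"],s["ft_force"],s["t"])
i=cams.camera_info("wrist");w=cams.read_camera("wrist");cv2.imwrite("pics/f_wrist.png",w)
out=[]
for n in ["scene","side"]:
    j=cams.camera_info(n);a=cams.read_camera(n)
    p=proj(j,[422,320,200]);x,y=int(p[0])-72,int(p[1])-50
    out.append(cv2.resize(a[y:y+108,x:x+144],(400,300),interpolation=cv2.INTER_CUBIC))
cv2.imwrite("pics/w12.png",np.vstack([np.hstack(out),np.hstack([cv2.resize(w,(400,300)),w[20:320,120:520]])]))
p=proj(i,[422,320.5,291],True).astype(int);print(p)
m=(w.max(2)<38).astype(np.uint8);n,l,st,ce=cv2.connectedComponentsWithStats(m);k=l[p[1],p[0]];print(k,st[k])
if k:
    c=max(cv2.findContours((l==k).astype(np.uint8),0,1)[0],key=cv2.contourArea);r=cv2.minAreaRect(c);P=cv2.boxPoints(r)
    W=[plane(i,*q,290,True) for q in P];print(r,W,np.mean(W,0))
E
```

```text
[380.96845131 381.31761713 373.07830823] [ 0.39299004 -0.27562577 -0.31773372] 28.55
[336 154]
83 [ 316  115   28   83 1627]
((328.84197998046875, 155.89813232421875), (26.05096435546875, 82.27977752685547), 1.8476102352142334) [array([388.4, 344.6, 290. ]), array([458.2, 330.8, 290. ]), array([454.2, 308.8, 290. ]), array([383.5, 321.8, 290. ])] [421.075 326.5   290.   ]
```

The viewer limit is reached, so the last check is by numbers. I'll centre the camera over the bar for an undistorted reading of the teapot against the kettle body.

Emit:
carry_out --grip '[0,0,0,0]' --pt "0 0.05 -0.02" --pt "0 0.055 -0.02" --pt "0 0 0" --pt "0 0 0" --turn '[0,0,0,0]'

```text
t: 29.1
eef_pos: [393.3, 323.0, 372.5]
tcp_rot: [-2.452, 1.57, 0.501]
ft_force: [0.0, -0.3, 0.2]
opening: 0.501
```

```bash
python3 - <<'E'
from h import *
s=env.state();print(s["eef_pos"],s["ft_force"],s["t"])
i=cams.camera_info("wrist");w=cams.read_camera("wrist")
p=proj(i,[422,320.5,291],True).astype(int);print(p)
m=(w.max(2)<38).astype(np.uint8);n,l,st,ce=cv2.connectedComponentsWithStats(m);k=l[p[1],p[0]];print(k,st[k])
c=max(cv2.findContours((l==k).astype(np.uint8),0,1)[0],key=cv2.contourArea);r=cv2.minAreaRect(c);P=cv2.boxPoints(r)
W=[plane(i,*q,290,True) for q in P];print(r,np.mean(W,0),W)
# lid on tray by hough, glasses, in scene
j=cams.camera_info("scene");a=cams.read_camera("scene");b=cv2.imread("pics/scene0.png")
df=(cv2.absdiff(a,b).max(2)>40).astype(np.uint8)
for nm,q,z in [("cup",[660,-370],40),("saucers",[700,220],30),("g1",[659,-44],50),("g2",[682,41],50)]:
    u,v=proj(j,[*q,z]).astype(int);print(nm,u,v,"changed px",int(df[v-20:v+20,u-20:u+20].sum()))
hs=cv2.cvtColor(a,40);u,v=proj(j,[533,24,14]).astype(int)
ms=((a.max(2)>70)).astype(np.uint8)[v-25:v+25,u-25:u+25];cn=max(cv2.findContours(ms,0,1)[0],key=cv2.contourArea);e=cv2.fitEllipse(cn);print("lid",e,plane(j,e[0][0]+u-25,e[0][1]+v-25,15))
E
```

```text
[393.26613814 323.03633762 372.53594664] [ 0.04484966 -0.28382001  0.15541836] 29.1
[271 180]
99 [ 261  140   18   84 1389]
((269.5, 181.5), (83.0, 17.0), 90.0) [420.2 322.4 290. ] [array([457.4, 322.5, 290. ]), array([454.7, 308.4, 290. ]), array([382.9, 321.9, 290. ]), array([385.8, 336.8, 290. ])]
cup 100 265 changed px 0
saucers 334 317 changed px 0
g1 228 282 changed px 0
g2 261 296 changed px 0
lid ((25.321395874023438, 26.509904861450195), (31.4697208404541, 34.870849609375), 89.91224670410156) [536.6  23.2  15. ]
```

The teapot's axis is about 2.5 mm from the mouth centre, its yaw is -10.5°, and nothing else has moved. Handing in.

```bash
python3 -c "
from cell import env
print(env.job_done())"
```

```text
the job is handed in; nothing more can be done
None
```

I moved the kettle's lid onto the tray's free half, set the teapot on the kettle's rim with the spouts aligned, and handed the job in at about 29 s. No verdict came back, so the checks below are my own.

**What went wrong on the way:** my first grasp closed empty above the knob. The fingertips sat about 25 mm higher than the nominal figures in all three views. I regripped lower in small steps, watching the force.

**Last checks:**
- **Lid:** it touched down where predicted. The wrist camera puts it at (532, 25) mm and the scene camera at (537, 23) mm, about 55 to 60 mm from the tray's centre (limit 80 mm). It looked flat with its knob up in an earlier picture.
- **Teapot:** contact came within 1 mm of the expected height. Its axis is about 2.5 mm from the mouth's centre (limit 10 mm). Its yaw of about -10.5° matches the kettle's -10.3 to -10.9°.
- **Bystanders:** no pixels changed around the glasses, saucers and cup, and the gripper was clear with no contact force.

**What disagreed or was not checked:**
- The scene and side cameras differ by about 4 mm on the mouth's centre, so I used their mean.
- I could not view the final state because the picture limit was reached, so the last look was by numbers only.
- I did not measure the final tilt of the teapot or the kettle directly.

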